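# Seat the ball-footed camera in its bowl stand

## Robot

A 6-joint arm with a two-finger parallel gripper is mounted at the origin on the work surface. World frame = base frame: x ahead of the robot, y to its left, z up, the work surface at z = 0. Lengths are in m, angles in rad, forces in N, time in s.
With the tool pointing down it reaches from about 0.35 to 0.775 m from the base axis. Payload 5.5 kg.
Tool frame: the origin (TCP) lies at the very end of the fingers, on their centre line; the grasp point (between the pads) lies 19 mm behind it (grip_point_offset is the distance from the TCP to the grasp point, in m); z points along the fingers, y is the direction in which the jaws open and shut (so a half turn about z gives the same grasp; the last joint's range is limited). The gripper opens to 85 mm and grips with 20 to 120 N. Pads are 22 mm wide; open, the fingers measure 114 mm over their backs; the gripper's body (76 mm by 85 mm) begins 54 mm behind the grasp point. The pads swing forward as they close: fully open they stand 13 mm farther back than shut.
Start: joints at [-1.297, 0.313, 0.046, 1.304, 0, 1.431], TCP at [0.231, -0.527, 0.231] pointing down, gripper open.
Joint ranges: [-2.76, 2.76], [-0.86, 1.69], [-1.03, 1.26], [-2.2, 2.34], [-1.47, 1.5], [-3.14, 3.14]. Speed limits (rad/s): [2.57, 2.57, 3.14, 3.14, 3.14, 3.14].

## Interface

Orientations are given as a unit quaternion [w, x, y, z].
In Python, from workcell import * gives the robot as it stands.
- The arm moves only by the shell command python3 -m crank 'ROWS' [OPENING] [FORCE]. ROWS is a JSON object of lists of equal length, an entry for each row: "travel": the shift along the tool's x, y, z in units of 40 mm (1.0 is 40 mm), a list of three; "turn": the turn about the tool's z in rad. In form: {"travel": [[x, y, z], ...], "turn": [turn, ...]}. A call has 1 to 5 rows; each row is the pose to reach, as a shift and turn from the pose commanded when the call began, along the tool's axes at that moment; what a row does not reach only later rows make up. A row lasts 1/12 s, in which the tool goes at most 41.7 mm and 7.16 degrees, less where a joint would pass 70% of its speed; a pose out of reach is approached as far as the arm can. A call with a gripper value outside its range is refused whole. OPENING is the finger opening in mm, from 0 to 85.4, set as the call begins (- or left out, the last holds). The fingers move at their own pace and stop on an object; FORCE is the grip in N (left out, the last holds). Time passes only in rows, so rows that repeat a pose let the fingers close. It gives the time, the measured TCP pose, the force and the opening at its end, in the units of the state.
- get_state(): the state, without advancing time (a new reading comes with each control period).
- read_camera(name): name is "scene" or "top" or "wrist"; returns a dict with "image" (400x640x3 uint8, red, green, blue), "K" (3x3 intrinsics, pixels), "k1" (the pictures are not rectified: a ray, as slopes to the right and down, at radius r is drawn at 1 + k1 r^2 times it, then the intrinsics apply), "R" (3x3) and "t" (3): a world point X has camera coordinates R X + t. Camera axes: x right, y down, z forward; pixel columns grow to the right and rows downward; lengths in m; the calibration is good to about 2 mm. A picture is of the moment at which its call begins. There is no depth.
- hand_in(): hands the job in, once; it reports no verdict.
The state is a dict: "clock": time; "joint_pos": joint angles; "qvel": joint speeds; "tau": joint torques, N m; "tcp_pos": TCP position; "orientation": TCP orientation; "wrist_force": force on the tool from outside, world axes, zero at the start; "ft_torque": the same for the moment, N m; "finger_gap": finger opening in m.
Only numpy, scipy, OpenCV 4.12 (cv2) and the standard library are available. Lean on these libraries where they do the work, as an engineer would, in place of code of your own. Each camera call takes 0.05 s, during which the arm holds its last target. There are 200 camera calls.

## Task

Get the slide copying desk ready: pick up the black camera and lower it gently, upright, into the bowl of the blue-rimmed stand so that its rounded foot sits fully home, its flange flat on the rim, then let go of it. Do not drop it in, and leave the white lamp standing where it is.

Things in the scene. Friction and masses are not known exactly. Their poses are not given: they have to be found in the camera images.
- camera: Loose black camera on a half-ball foot, upright, 82 mm tall, 0.2-0.42 kg. Silver half ball radius 30, cut to a 28 mm flat (0-26.5 mm high); flange dia. 74 (to 31.5); neck dia. 24; box head 56 along x, 44 along y (44-82 mm high), centred on the axis; 32 mm lens out 12 mm at -x. Origin: centre of the flat underside; z up. Grip the head along y. May face any way in the bowl.
- lamp: Loose white drum lamp, upright on the same kind of silver half-ball foot and 74 mm flange, 94 mm tall; drum 52 mm in diameter lying along x. Origin: centre of the flat underside; z up. Not to be moved.
- blue_stand: Stand fixed to the table: dark disc foot dia. 100 mm, short column, grey bowl with a blue rim of outer dia. 86, rim top 63 mm above the table. The bowl is 70 mm wide inside at the mouth, 28 mm at its floor (35 mm up), and centres the half ball. Fully home, the camera's origin is 36.5 mm above the table on the stand's axis, its flange flat on the rim. Origin: centre of the underside; z up.
- orange_stand: Fixed stand of exactly the same shape but with an orange rim; to be left empty. Origin: centre of the underside; z up.
Mind the look-alikes: they are no part of the job. Leave any purple, red or yellow look-alike of the blue_stand alone.

How it is judged:
At the end, for the whole second after the job is handed in: The camera stands released and at rest in the blue-rimmed bowl: its underside within 10 mm of the stand's axis and no higher than 44 mm above the table, upright within 10 degrees; the lamp still stands within 20 mm of where it was (horizontal distance between camera and blue_stand below 0.01 m and z of camera in the frame of blue_stand between 0.03 and 0.044 m and angle between each of camera, lamp's own z axis and vertical below 0.175 rad and linear speed of camera below 0.02 m/s and distance of lamp from where it was at the start of the episode below 0.02 m); the robot touches nothing.
It fails at once if the camera is dropped (it falls free faster than 0.6 m/s, about 18 mm of fall) (linear speed of camera above 0.6 m/s and contact force between the fingers and camera below 0.05 N).
It fails at once if the lamp is moved by more than 20 mm or knocked over (distance of lamp from where it was at the start of the episode above 0.02 m or angle between lamp's own z axis and vertical above 0.35 rad).
It also fails if it takes over 32 s, if anything falls off the work surface, if the arm or the gripper's body presses on something with over 40 N, if the wrist force passes 120 N, or if a joint passes its speed limit or range.

## Working session

There is one attempt and no reset: what is moved stays moved. The work goes in short steps, Python scripts to look and compute and a shell command to move; the robot and the scene stay as the last step left them, time stands still between calls to the robot, and variables do not carry over. Pictures are saved under pics/ and viewed, about 8 in all and at most 12, crops included, and the job is handed in when it is done.

```bash
ls; mkdir -p pics
cat > h.py <<'E'
from workcell import *
import numpy as np, cv2
def snap(n,f):
    c=read_camera(n); cv2.imwrite('pics/'+f+'.png',c['image'][...,::-1]); np.savez('pics/'+f+'.npz',**c); return c
def load(f): return dict(np.load('pics/'+f+'.npz'))
def ray(c,u,v):
    K=c['K'];k=float(c['k1'])
    d=np.array([(u-K[0,2])/K[0,0],(v-K[1,2])/K[1,1]]);s=d.copy()
    for _ in range(20): s=d/(1+k*(s@s))
    R=c['R'];return -R.T@c['t'],R.T@np.array([s[0],s[1],1])
def onz(c,u,v,z):
    o,d=ray(c,u,v);return o+d*(z-o[2])/d[2]
def proj(c,X):
    p=c['R']@np.array(X)+c['t'];s=p[:2]/p[2];s=s*(1+float(c['k1'])*(s@s))
    return s*[c['K'][0,0],c['K'][1,1]]+c['K'][:2,2]
E
python3 - <<'E'
from h import *
a=snap('scene','s0');b=snap('top','t0')
for c in(a,b): print(-c['R'].T@c['t'],c['k1'],c['K'][0])
print(get_state())
E
```

```text
pics
[ 1.08166596 -0.0078315   0.70629064] -0.05748785510360131 [482.15871284   0.         325.65810363]
[0.3429283  0.01686    0.88939365] -0.08015493803022601 [474.05878669   0.         324.18576349]
{'clock': 0.1, 'joint_pos': array([-1.29659219e+00,  3.13948111e-01,  4.50613706e-02,  1.30361400e+00,
        1.92264954e-05,  1.43120305e+00]), 'qvel': array([5.56547125e-04, 4.03407479e-05, 1.50270524e-03, 4.13911059e-04,
       2.97332348e-05, 1.05690818e-04]), 'tau': array([ 2.24459465e-03, -4.81726170e+01,  2.99243295e+01,  1.27443546e-02,
       -1.20474988e-04, -1.18691510e-06]), 'tcp_pos': array([ 0.23107122, -0.52600781,  0.23047231]), 'orientation': array([-8.50925458e-04,  9.78672352e-01,  2.05425657e-01, -4.77234813e-05]), 'wrist_force': array([ 0.15492262,  0.01915968, -0.04414148]), 'ft_torque': array([-0.00522596, -0.00316248, -0.03946657]), 'finger_gap': 0.08575640063683751}
```

View pics/t0.png

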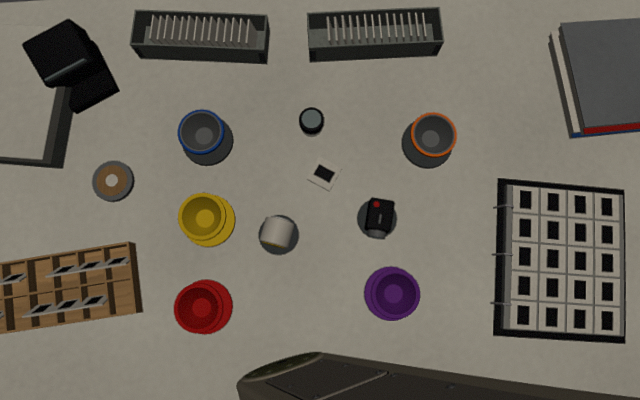

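View pics/s0.png

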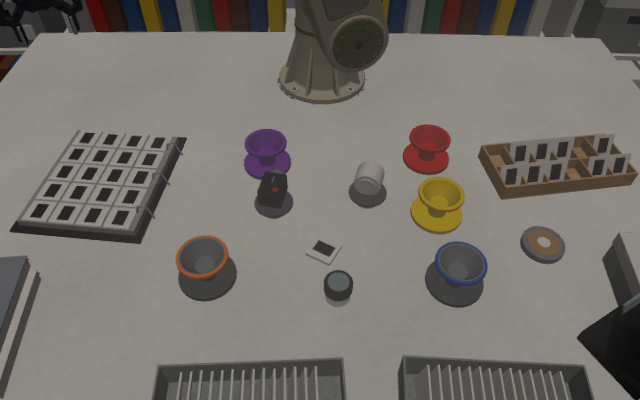

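Top view: blue rim at about (201,132), black camera at (379,213), lamp at (278,233), orange at (433,135). The scene view agrees: camera at (273,190), blue rim at (460,264). I'll measure these now.

Run:
```python
from h import *
for f,win in(('t0',(165,95,245,175)),('s0',(415,225,500,310))):
    c=load(f);im=c['image'];hsv=cv2.cvtColor(im,cv2.COLOR_RGB2HSV)
    m=cv2.inRange(hsv,(105,110,50),(125,255,255));w=np.zeros_like(m);w[win[1]:win[3],win[0]:win[2]]=1
    ys,xs=np.nonzero(m*w)
    P=np.array([onz(c,x,y,.062)[:2] for x,y in zip(xs,ys)])
    A=np.c_[2*P,np.ones(len(P))];s=np.linalg.lstsq(A,(P**2).sum(1),rcond=None)[0]
    print(f,'blue',len(P),s[:2],'R',np.sqrt(s[2]+s[0]**2+s[1]**2))
c=load('t0');im=c['image']
m=(im.max(2)<38).astype(np.uint8)*255;w=np.zeros_like(m);w[190:245,350:405]=1
n,l,st,ce=cv2.connectedComponentsWithStats(m*w);i=1+st[1:,4].argmax();print(st[i],ce[i])
cn=cv2.findContours((l==i).astype(np.uint8),0,2)[0][0];r=cv2.minAreaRect(cn)
bp=[onz(c,*p,.082) for p in cv2.boxPoints(r)];print(r,np.round(bp,3))
print('lamp',onz(c,278,233,.07))
crop=cv2.resize(im[185:245,340:420],None,fx=9,fy=9,interpolation=2)
s=load('s0')['image'][160:225,235:315]
cv2.imwrite('pics/c1.png',np.hstack([crop[:540,:],])[...,::-1][:, :720])
```

```text
t0 blue 305 [0.6234753 0.2262324] R 0.04034132946883185
s0 blue 255 [0.62432879 0.22757734] R 0.04042149821744908
[364 198  30  37 782] [379.32736573 215.65984655]
((379.28375244140625, 215.79730224609375), (27.12583351135254, 34.03059005737305), 9.462321281433105) [[ 0.435 -0.063  0.082]
 [ 0.493 -0.075  0.082]
 [ 0.485 -0.121  0.082]
 [ 0.426 -0.109  0.082]]
lamp [0.43373363 0.08373074 0.07      ]
```

View pics/c1.png

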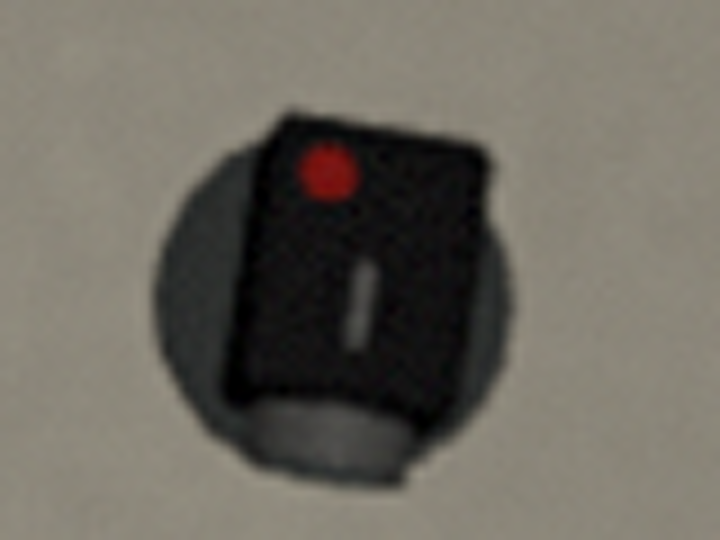

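The crop shows the head's top face centred near full-image (380.2,215), with the lens toward the robot and a tilt of about 10°. Blue stand is at (0.624,0.227) in both views. A half turn keeps joint 6 near 0, so I'll approach with tool yaw about 2.94.

```bash
cat >> h.py <<'E'
def goal(x,y,z,yaw):
    s=get_state();w,a,b,c=s['orientation']
    from scipy.spatial.transform import Rotation as Ro
    R=Ro.from_quat([a,b,c,w]).as_matrix();y0=np.arctan2(R[1,0],R[0,0])
    d=R.T@(np.array([x,y,z])-s['tcp_pos'])/.04
    print('clock',s['clock'],'tcp',s['tcp_pos'].round(4),'yaw',y0.round(3),'tilt',np.degrees(np.arccos(-R[2,2])).round(2),'travel',d.round(2),'turn',-((yaw-y0+np.pi)%(2*np.pi)-np.pi).round(3),'gap',s['finger_gap'],'F',s['wrist_force'].round(1))
E
python3 - <<'E'
from h import *
c=load('t0')
q=[(340+u/9-.45,185+v/9-.45) for u,v in[(288,112),(490,152),(445,420),(232,400)]]
P=np.array([onz(c,*p,.082) for p in q]);print(P.round(4),P.mean(0))
for a,b in((3,0),(2,1),):
    d=P[b]-P[a];print(np.hypot(*d[:2]),np.degrees(np.arctan2(d[1],d[0])))
print('flange L/R',onz(c,340+155/9,185+300/9,.0315),onz(c,340+513/9,185+300/9,.0315))
goal(.456,-.093,.2,2.94)
E
```

```text
[[ 0.4927 -0.0796  0.082 ]
 [ 0.4843 -0.1184  0.082 ]
 [ 0.4325 -0.1077  0.082 ]
 [ 0.437  -0.067   0.082 ]] [ 0.46164492 -0.09314941  0.082     ]
0.05710672694504198 -12.709726713848392
0.05291903825771105 -11.720412924130896
flange L/R [ 0.46275604 -0.05796874  0.0315    ] [ 0.46162993 -0.13112101  0.0315    ]
clock 0.1 tcp [ 0.2311 -0.526   0.2305] yaw 0.414 tilt 0.1 travel [ 9.5  -7.65  0.78] turn -2.526 gap 0.08575640063683751 F [ 0.2  0.  -0. ]
```

```bash
python3 -m crank '{"travel":[[9.6,-7.6,0.7],[9.6,-7.6,0.7],[9.6,-7.6,0.7],[9.6,-7.6,0.7],[9.6,-7.6,0.7]],"turn":[-2.5,-2.5,-2.5,-2.5,-2.5]}' 85; python3 -c "
from h import *
goal(.4615,-.0935,.2,2.929)"
```

```text
clock: 0.52
tcp_pos: [0.3288, -0.3408, 0.2188]
orientation: [-0.0, 0.867, 0.499, 0.0]
wrist_force: [1.2, -0.8, -0.5]
finger_gap: 0.0851
clock 0.5167 tcp [ 0.3288 -0.3408  0.2188] yaw 1.044 tilt 0.04 travel [ 7.01 -0.24  0.47] turn -1.885 gap 0.08507286610702146 F [ 1.2 -0.8 -0.5]
```

```bash
python3 -m crank '{"travel":[[7,-0.2,0.4],[7,-0.2,0.4],[7,-0.2,0.4],[7,-0.2,0.4],[7,-0.2,0.4]],"turn":[-1.88,-1.88,-1.88,-1.88,-1.88]}'; python3 -c "
from h import *
goal(.4615,-.0935,.2,2.929)"
```

```text
clock: 0.93
tcp_pos: [0.4293, -0.1585, 0.2073]
orientation: [-0.0, 0.671, 0.741, -0.0]
wrist_force: [1.2, -0.4, -0.2]
finger_gap: 0.0851
clock 0.9333 tcp [ 0.4293 -0.1585  0.2073] yaw 1.67 tilt 0.01 travel [1.54 0.96 0.18] turn -1.259 gap 0.08509801062024948 F [ 1.2 -0.4 -0.2]
```

```bash
python3 -m crank '{"travel":[[1.5,0.95,0.2],[1.5,0.95,0.2],[1.5,0.95,0.2],[1.5,0.95,0.2],[1.5,0.95,0.2]],"turn":[-1.26,-1.26,-1.26,-1.26,-1.26]}'; python3 -c "
from h import *
goal(.4615,-.0935,.2,2.929)"
```

```text
clock: 1.35
tcp_pos: [0.4611, -0.0961, 0.199]
orientation: [-0.001, 0.41, 0.912, -0.0]
wrist_force: [0.1, 0.5, -0.1]
finger_gap: 0.085
clock 1.35 tcp [ 0.4611 -0.0961  0.199 ] yaw 2.297 tilt 0.07 travel [ 0.04  0.05 -0.03] turn -0.632 gap 0.08502867755133157 F [ 0.1  0.5 -0.1]
```

```bash
python3 -m crank '{"travel":[[0.04,0.05,0],[0.04,0.05,0],[0.04,0.05,0],[0.04,0.05,0],[0.04,0.05,0]],"turn":[-0.63,-0.63,-0.63,-0.63,-0.63]}'; python3 -c "
from h import *
c=snap('wrist','w1');print(c['R'].round(3),-c['R'].T@c['t'])
for p in[(.4615,-.0935,.082)]: print(proj(c,p))
goal(.4615,-.0935,.2,2.929)"
```

```text
clock: 1.77
tcp_pos: [0.4613, -0.0946, 0.1991]
orientation: [-0.0, 0.111, 0.994, 0.0]
wrist_force: [0.9, -0.3, 0.3]
finger_gap: 0.085
[[ 0.22   0.976  0.001]
 [ 0.923 -0.208  0.323]
 [ 0.315 -0.07  -0.947]] [ 0.38023771 -0.07562035  0.34232847]
[316.93447704 192.88035205]
clock 1.8167 tcp [ 0.4613 -0.0946  0.1991] yaw 2.926 tilt 0.05 travel [ 0.    0.03 -0.02] turn -0.003 gap 0.08488723556906076 F [ 0.6 -0.6 -1. ]
```

View pics/w1.png

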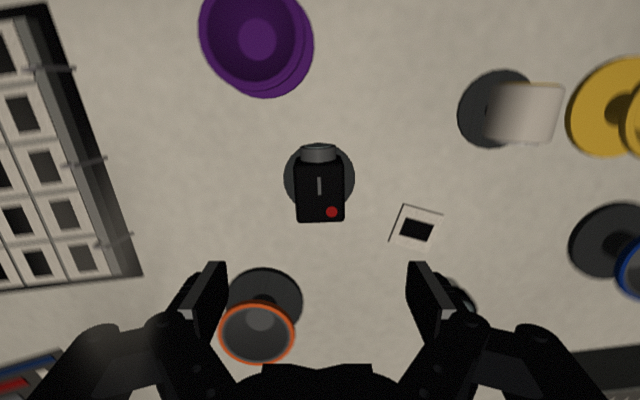

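The wrist view shows the head's top face centred near (320,193); prediction was (317,193), a 2 mm agreement, and it is square to the jaws. Going down now.

```bash
python3 -m crank '{"travel":[[0,-0.05,0.9],[0,-0.05,1.8],[0,-0.05,2.6],[0,-0.05,3.4],[0,-0.05,3.9]],"turn":[0,0,0,0,0]}' 85; python3 -c "
from h import *
goal(.4615,-.0925,.043,2.929)"
```

```text
clock: 2.23
tcp_pos: [0.4591, -0.0959, 0.0404]
orientation: [-0.002, 0.115, 0.993, 0.0]
wrist_force: [-0.5, -0.4, -0.3]
finger_gap: 0.0851
clock 2.2333 tcp [ 0.4591 -0.0959  0.0404] yaw 2.911 tilt 0.22 travel [-0.04  0.1  -0.06] turn -0.018 gap 0.08511163463321883 F [-0.5 -0.4 -0.3]
```

```bash
python3 -m crank '{"travel":[[-0.04,0.08,-0.06],[-0.04,0.08,-0.06],[-0.04,0.08,-0.06]],"turn":[0,0,0]}' 85 && python3 -m crank '{"travel":[[0,0,0],[0,0,0],[0,0,0],[0,0,0],[0,0,0]],"turn":[0,0,0,0,0]}' 38 40;  python3 -m crank '{"travel":[[0,0,0],[0,0,0],[0,0,0]],"turn":[0,0,0]}' 35 50; python3 -c "
from h import *
goal(.4615,-.0925,.043,2.929)"
```

```text
clock: 2.48
tcp_pos: [0.4647, -0.0942, 0.0472]
orientation: [0.001, 0.114, 0.993, -0.0]
wrist_force: [-0.7, -0.5, -0.6]
finger_gap: 0.0851
clock: 2.9
tcp_pos: [0.4645, -0.0941, 0.0471]
orientation: [0.001, 0.114, 0.994, -0.0]
wrist_force: [-0.2, 2.6, 6.4]
finger_gap: 0.0436
clock: 3.15
tcp_pos: [0.4645, -0.0941, 0.0472]
orientation: [0.001, 0.114, 0.994, -0.0]
wrist_force: [-0.3, 1.0, 5.8]
finger_gap: 0.0435
clock 3.15 tcp [ 0.4645 -0.0941  0.0472] yaw 2.914 tilt 0.14 travel [0.08 0.02 0.1 ] turn -0.015 gap 0.04353366317556386 F [-0.3  1.   5.8]
```

Gripped at 43.5 mm (head is 44). Lifting.

```bash
python3 -m crank '{"travel":[[0,0,-0.3],[0,0,-0.9],[0,0,-1.6],[0,0,-2.4],[0,0,-3.2]],"turn":[0,0,0,0,0]}' - 60;  python3 -m crank '{"travel":[[0,0,0],[0,0,0],[0,0,0]],"turn":[0,0,0]}'; python3 -c "
from h import *
goal(.624,.227,.175,2.914)
snap('wrist','w2')"
```

```text
clock: 3.57
tcp_pos: [0.4624, -0.0936, 0.1746]
orientation: [-0.001, 0.114, 0.994, 0.0]
wrist_force: [0.7, -0.3, -2.5]
finger_gap: 0.0435
clock: 3.82
tcp_pos: [0.4628, -0.0937, 0.1731]
orientation: [-0.001, 0.114, 0.994, 0.0]
wrist_force: [-1.1, 0.3, -3.0]
finger_gap: 0.0432
clock 3.8167 tcp [ 0.4628 -0.0937  0.1731] yaw 2.914 tilt 0.07 travel [-2.11  8.72 -0.05] turn -0.0 gap 0.0431936445788539 F [-1.1  0.3 -3. ]
```

View pics/w2.png

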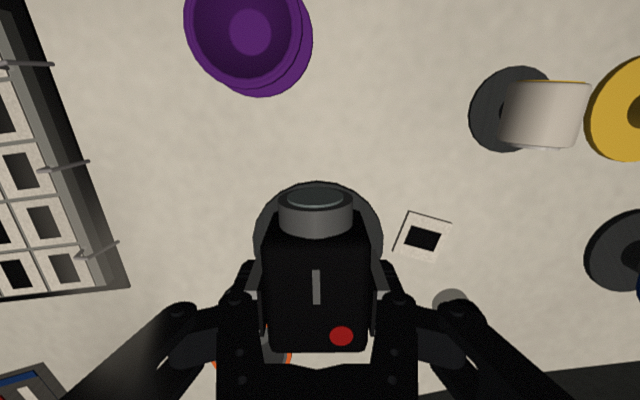

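The camera is held (about 3 N); the head runs from about (272,210)/(368,210) to (262,350)/(370,350), flange edges at x=253 and 383, top at row 182. I'll check its offset and tilt in the hand.

Run:
```python
from h import *
c=load('w2');dz=.1731-.0472
P=np.array([onz(c,u,v,.082+dz) for u,v in[(272,210),(368,210),(370,351),(261,351)]]);print(P.round(4),P.mean(0))
ctr=P.mean(0)[:2]
for C in(ctr,np.array([.4628,-.0937]),np.array([.4608,-.093])):
    pts=np.array([proj(c,(C[0]+.037*np.cos(a),C[1]+.037*np.sin(a),.0315+dz)) for a in np.linspace(0,6.28,200)])
    print(C,'flange u',pts[:,0].min(),pts[:,0].max(),'top',pts[:,1].min())
    y=-.2276
    for sx in(-1,1):
        for sy in(-1,1):
            print(proj(c,(C[0]+sx*.028*np.cos(y)-sy*.022*np.sin(y),C[1]+sx*.028*np.sin(y)+sy*.022*np.cos(y),.082+dz)).round(0),end='')
    print()
# residual blob for reference
```

```text
[[ 0.4184 -0.0996  0.2079]
 [ 0.4264 -0.0651  0.2079]
 [ 0.4913 -0.0757  0.2079]
 [ 0.4806 -0.122   0.2079]] [ 0.45415707 -0.09059639  0.2079    ]
[ 0.45415707 -0.09059639] flange u 250.29420819867045 384.2177183733926 top 167.6321173837826
[259. 222.][377. 222.][266. 342.][369. 342.]
[ 0.4628 -0.0937] flange u 249.49079102458103 381.18201048558103 top 184.62423813255236
[257. 244.][372. 244.][265. 359.][365. 359.]
[ 0.4608 -0.093 ] flange u 249.6431043825973 381.8432185278017 top 180.75376255246337
[258. 239.][373. 239.][265. 355.][366. 355.]
```

Flange fit puts the camera axis within about 2 mm of the tool axis and near upright, which is well inside the bowl's capture. The black rows 210–237 are the front face, so the corner mean was biased and I discard it. Carrying to the blue stand.

```bash
python3 -m crank '{"travel":[[-0.1,0.4,0],[-0.3,1.1,0],[-0.5,2,0],[-0.7,2.9,0],[-0.9,3.8,0]],"turn":[0,0,0,0,0]}'; python3 -c "
from h import *
goal(.6255,.2265,.175,2.914)"
```

```text
clock: 4.28
tcp_pos: [0.532, 0.0473, 0.1717]
orientation: [-0.002, 0.114, 0.993, -0.0]
wrist_force: [0.8, -0.2, -3.2]
finger_gap: 0.0436
clock 4.2833 tcp [0.532  0.0473 0.1717] yaw 2.913 tilt 0.22 travel [-1.26  4.89 -0.09] turn -0.001 gap 0.04362845091794551 F [ 0.8 -0.2 -3.2]
```

```bash
python3 -m crank '{"travel":[[-0.25,0.9,-0.05],[-0.5,1.8,-0.05],[-0.8,2.8,-0.05],[-1,3.7,-0.05],[-1.15,4.3,-0.05]],"turn":[0,0,0,0,0]}';  python3 -m crank '{"travel":[[-0.05,0.3,0],[-0.1,0.4,0],[-0.1,0.5,0],[-0.1,0.5,0]],"turn":[0,0,0,0]}'; python3 -c "
from h import *
goal(.6255,.2265,.175,2.914)"
```

```text
clock: 4.7
tcp_pos: [0.6163, 0.2063, 0.1728]
orientation: [-0.002, 0.113, 0.994, -0.0]
wrist_force: [0.6, -0.8, -3.0]
finger_gap: 0.0435
clock: 5.03
tcp_pos: [0.6241, 0.2216, 0.1742]
orientation: [-0.001, 0.114, 0.994, -0.001]
wrist_force: [0.3, -0.6, -3.3]
finger_gap: 0.0432
clock 5.0333 tcp [0.6241 0.2216 0.1742] yaw 2.914 tilt 0.17 travel [-0.01  0.13 -0.02] turn -0.0 gap 0.04318764996231148 F [ 0.3 -0.6 -3.3]
```

```bash
python3 -m crank '{"travel":[[-0.01,0.12,0.2],[-0.01,0.12,0.5],[-0.01,0.12,0.8],[-0.01,0.12,0.95],[-0.01,0.12,0.95]],"turn":[0,0,0,0,0]}'; python3 -c "
from h import *
snap('scene','s3');c=load('s3');t=snap('top','t3')
goal(.6255,.2265,.0837,2.914)
a=cv2.resize(c['image'][180:310,400:530],(390,390));b=cv2.resize(t['image'][80:210,140:270],(390,390))
cv2.imwrite('pics/c3.png',np.hstack([a,b])[...,::-1])"
```

```text
clock: 5.45
tcp_pos: [0.6249, 0.2251, 0.1357]
orientation: [-0.002, 0.114, 0.993, -0.001]
wrist_force: [-0.0, -0.3, -2.6]
finger_gap: 0.0437
clock 5.55 tcp [0.6262 0.2257 0.1379] yaw 2.913 tilt 0.03 travel [0.02 0.02 1.35] turn -0.001 gap 0.04320161640665057 F [ 0.   0.2 -2.7]
```

View pics/c3.png

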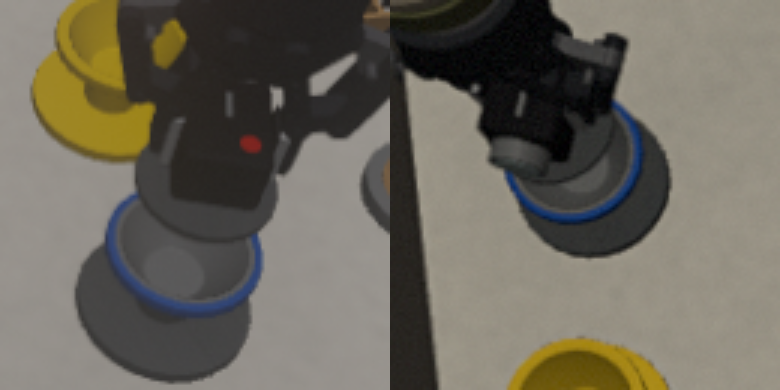

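Scene crop (left, 3×): the flange hangs just above the blue rim, with left/right extremes near x=135 and 277 and its bottom at row 240. I'll compare that with the prediction.

Run:
```python
from h import *
c=load('s3');t=load('t3');dz=.1379-.0472
for C in((.6247,.2265),(.6297,.2265),(.6247,.2315)):
    f=lambda c,z:np.array([proj(c,(C[0]+.037*np.cos(a),C[1]+.037*np.sin(a),z)) for a in np.linspace(0,6.28,200)])
    p=(np.vstack([f(c,.0315+dz),f(c,.0265+dz)])-[400,180])*3; q=(np.vstack([f(t,.0315+dz),f(t,.0265+dz)])-[140,80])*3+[390,0]
    print(C,'scene u',p[:,0].min(),p[:,0].max(),'vmax',p[:,1].max(),'top umax',q[:,0].max(),'vmax',q[:,1].max())
```

```text
(0.6247, 0.2265) scene u 133.07533493653978 279.1431815902008 vmax 241.5529101756519 top umax 611.8691107574974 vmax 182.30216847192895
(0.6297, 0.2265) scene u 134.72650784566758 281.4625698167009 vmax 249.744686142045 top umax 612.1124182399511 vmax 173.82102748840535
(0.6247, 0.2315) scene u 142.56713536635272 288.6778607980383 vmax 241.5414324277287 top umax 603.1442393946377 vmax 182.4660883699667
```

The prediction matches within about 1 mm in both views. Lowering, slower near contact.

```bash
python3 -m crank '{"travel":[[-0.02,0.02,0.3],[-0.02,0.02,0.6],[-0.02,0.02,0.85],[-0.02,0.02,1.0],[-0.02,0.02,1.0]],"turn":[0,0,0,0,0]}';python3 -m crank '{"travel":[[0,0,0.05],[0,0,0.1],[0,0,0.15],[0,0,0.2],[0,0,0.2]],"turn":[0,0,0,0,0]}'; python3 -c "
from h import *
goal(.6255,.2265,.0837,2.914)"
```

```text
clock: 5.97
tcp_pos: [0.6263, 0.2266, 0.0958]
orientation: [-0.001, 0.114, 0.994, -0.001]
wrist_force: [-0.1, -0.3, -3.5]
finger_gap: 0.0434
clock: 6.38
tcp_pos: [0.6274, 0.2269, 0.0897]
orientation: [-0.0, 0.114, 0.994, -0.0]
wrist_force: [-0.0, -0.2, -2.8]
finger_gap: 0.0432
clock 6.3833 tcp [0.6274 0.2269 0.0897] yaw 2.914 tilt 0.01 travel [ 0.04 -0.02  0.15] turn -0.0 gap 0.04320541468190587 F [-0.  -0.2 -2.8]
```

```bash
python3 -m crank '{"travel":[[0.03,-0.02,0.04],[0.04,-0.02,0.08],[0.04,-0.02,0.11],[0.04,-0.02,0.13],[0.04,-0.02,0.13]],"turn":[0,0,0,0,0]}';python3 -c "
from h import *
goal(.6255,.2265,.0837,2.914)"
```

```text
clock: 6.8
tcp_pos: [0.6255, 0.2265, 0.0844]
orientation: [-0.0, 0.114, 0.994, -0.0]
wrist_force: [0.2, -0.4, -3.0]
finger_gap: 0.0435
clock 6.8 tcp [0.6255 0.2265 0.0844] yaw 2.914 tilt 0.02 travel [0.   0.   0.02] turn -0.0 gap 0.043543468205515266 F [ 0.2 -0.4 -3. ]
```

```bash
python3 -m crank '{"travel":[[0,0,0.02],[0,0,0.04],[0,0,0.04]],"turn":[0,0,0]}';python3 -m crank '{"travel":[[0,0,0.02],[0,0,0.04],[0,0,0.04]],"turn":[0,0,0]}'
```

```text
clock: 7.05
tcp_pos: [0.6258, 0.2265, 0.084]
orientation: [0.0, 0.114, 0.994, 0.0]
wrist_force: [-1.8, -0.9, 3.6]
finger_gap: 0.0434
clock: 7.3
tcp_pos: [0.6258, 0.2265, 0.0839]
orientation: [0.001, 0.114, 0.994, 0.0]
wrist_force: [-5.8, -1.4, 10.8]
finger_gap: 0.0436
```

Contact at TCP 0.084, matching the home height of 0.0837. Easing the pressure and opening.

```bash
python3 -m crank '{"travel":[[0,0,-0.03],[0,0,-0.04],[0,0,-0.04]],"turn":[0,0,0]}' - 20;python3 -m crank '{"travel":[[0,0,0],[0,0,0],[0,0,0],[0,0,0],[0,0,0]],"turn":[0,0,0,0,0]}' 50; python3 -m crank '{"travel":[[0,0,0],[0,0,0],[0,0,0],[0,0,0],[0,0,0]],"turn":[0,0,0,0,0]}' 70;python3 -c "
from h import *
snap('wrist','w4')"
```

```text
clock: 7.55
tcp_pos: [0.6258, 0.2265, 0.084]
orientation: [0.0, 0.114, 0.994, 0.0]
wrist_force: [-2.5, -0.9, 6.7]
finger_gap: 0.0435
clock: 7.97
tcp_pos: [0.6257, 0.2265, 0.0828]
orientation: [-0.0, 0.114, 0.994, -0.0]
wrist_force: [0.1, -0.3, -0.9]
finger_gap: 0.0499
clock: 8.38
tcp_pos: [0.6256, 0.2265, 0.0831]
orientation: [0.0, 0.114, 0.994, -0.0]
wrist_force: [0.3, -0.3, 0.4]
finger_gap: 0.0698
```

View pics/w4.png

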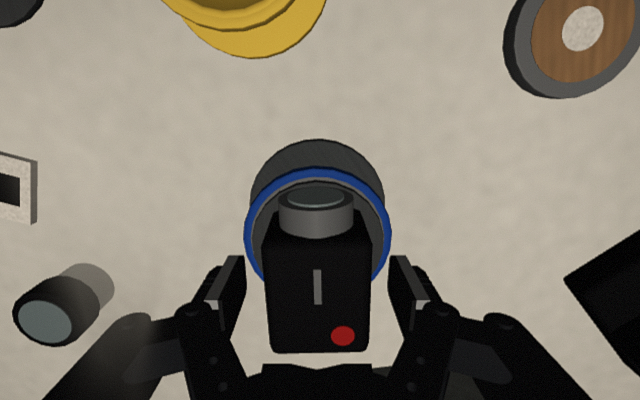

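The wrist view shows the camera standing in the blue bowl, its flange concentric inside the blue ring (245–391), with both fingers clear. Retreating straight up.

```bash
python3 -m crank '{"travel":[[0,0,-0.4],[0,0,-1.2],[0,0,-2],[0,0,-2.9],[0,0,-3.6]],"turn":[0,0,0,0,0]}' 80;python3 -m crank '{"travel":[[1,0,-0.5],[2,0,-0.5],[3,0,-0.5],[3.8,0,-0.5],[3.8,0,-0.5]],"turn":[0,0,0,0,0]}';python3 -c "
from h import *
c=snap('scene','s5');t=snap('top','t5');goal(.62,.22,.2,2.9)
a=cv2.resize(c['image'][180:310,400:530],(390,390));b=cv2.resize(t['image'][80:210,140:270],(390,390))
cv2.imwrite('pics/c5.png',np.hstack([a,b])[...,::-1])
C=(.6245,.2268)
for z in(.063,.068):
  f=lambda c,r:np.array([proj(c,(C[0]+r*np.cos(a),C[1]+r*np.sin(a),z)) for a in np.linspace(0,6.28,200)])
  p=(f(c,.037)-[400,180])*3;print(z,p.min(0),p.max(0)); p=(f(t,.037)-[140,80])*3+[390,0];print(p.min(0),p.max(0))
for n,k in(('t0',t),('s0',c)):
  o=load(n)['image'].astype(int);w=(slice(205,265),slice(250,305)) if n=='t0' else(slice(150,215),slice(340,395))
  print('lamp diff',np.abs(o[w]-k['image'][w].astype(int)).mean())
"
```

```text
clock: 8.85
tcp_pos: [0.6259, 0.2266, 0.23]
orientation: [0.001, 0.114, 0.994, 0.0]
wrist_force: [0.9, -0.1, -0.3]
finger_gap: 0.0799
clock: 9.27
tcp_pos: [0.4714, 0.2616, 0.2478]
orientation: [-0.002, 0.112, 0.994, -0.0]
wrist_force: [-0.2, -1.3, 0.7]
finger_gap: 0.08
clock 9.3667 tcp [0.4767 0.2613 0.2479] yaw 2.916 tilt 0.08 travel [-3.72 -0.2   1.2 ] turn 0.016 gap 0.0798570082561424 F [ 0.7 -0.9 -0.2]
0.063 [114.00130372 189.92739546] [250.00282719 300.96794198]
[509.36491861  93.13545591] [630.3397018  209.56691534]
0.068 [115.72718035 184.48622804] [252.38046775 295.72272909]
[507.03333034  90.17991299] [628.68321603 207.22310438]
lamp diff 2.84989898989899
lamp diff 2.101351981351981
```

View pics/c5.png

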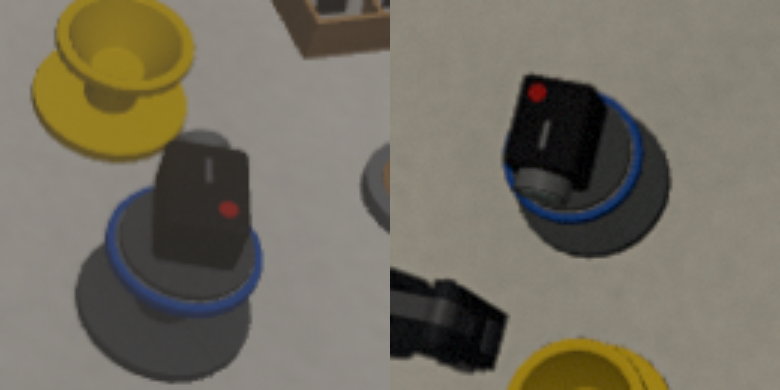

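The camera stands flat and concentric in the blue rim: flange edges at about 117–252 with its bottom near row 297, against 116–252 and 296 predicted for fully home. The lamp is unchanged, and the arm is clear.

```bash
python3 -m crank '{"travel":[[0,0,0],[0,0,0],[0,0,0]],"turn":[0,0,0]}'; python3 -c "
from workcell import *
print(hand_in())"
```

```text
clock: 9.62
tcp_pos: [0.4788, 0.2605, 0.2468]
orientation: [0.0, 0.114, 0.993, -0.0]
wrist_force: [0.8, 0.2, -0.2]
finger_gap: 0.0798
the job is handed in; nothing more can be done
None
```

The black camera is in the blue-rimmed stand, released and upright. I gripped it by the head, carried it over and lowered it slowly, then backed the arm off and handed in at 9.6 s.

- **Seating:** Contact came at TCP height 0.0840 m, against 0.0837 m expected for fully home. In the last pictures the flange lies flat and concentric in the rim, within about 1 px of the predicted position.
- **Lamp:** It looks unchanged in both views compared with the start.
- **Force:** The wrist reading reached only about 12 N.
- **Disagreement:** One check failed. A corner-based estimate of the camera's position in the hand was about 9 mm off because it included the head's front face. I discarded it for the flange outline, which two later views confirmed to about 1 mm.

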